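# Put each lid on its sauce pot

### The job

The washed sauce pots are ready to be put away covered: pick the four round lids off the counter one after another and set each on the pot of its own size, so that it sits level and fully home on the rim, then let go. Leave the pots standing where they are, and leave the oblong pan cover and the salt shaker alone.

Things in the scene. Friction and masses are not known exactly. Their poses are not given: they have to be found in the camera images.
- lid_small_knob (a point): The smallest of four round steel lids, right way up on the counter; 90 mm across, 54 mm high. Point: centre of its black knob (28 mm across, 24 mm high, on a thin stem), on the axis, 42 mm above the underside, 26 mm above the lid's top; z up. Under it a boss 60 mm across, 8 mm deep, drops into the pot's mouth; the flange (34 mm below the point) rests on the rim. About 60 g.
- lid_medium_knob (a point): The second smallest of four round steel lids, right way up on the counter; 110 mm across, 54 mm high. Point: centre of its black knob (30 mm across, 24 mm high, on a thin stem), on the axis, 42 mm above the underside, 26 mm above the lid's top; z up. Under it a boss 80 mm across, 8 mm deep, drops into the pot's mouth; the flange (34 mm below the point) rests on the rim. About 85 g.
- lid_large_knob (a point): The second largest of four round steel lids, right way up on the counter; 130 mm across, 54 mm high. Point: centre of its black knob (32 mm across, 24 mm high, on a thin stem), on the axis, 42 mm above the underside, 26 mm above the lid's top; z up. Under it a boss 100 mm across, 8 mm deep, drops into the pot's mouth; the flange (34 mm below the point) rests on the rim. About 115 g.
- lid_biggest_knob (a point): The largest of four round steel lids, right way up on the counter; 150 mm across, 54 mm high. Point: centre of its black knob (34 mm across, 24 mm high, on a thin stem), on the axis, 42 mm above the underside, 26 mm above the lid's top; z up. Under it a boss 120 mm across, 8 mm deep, drops into the pot's mouth; the flange (34 mm below the point) rests on the rim. About 150 g.
- pot_small: The smallest of four open steel pots without handles, standing loose; 80 mm across outside, walls 3 mm thick (mouth 74 mm), 66 mm high, empty. Origin: centre of its underside; z is up. Belongs with the 90 mm lid; when that lid sits home its knob's centre is 100 mm above this origin, on the pot's axis. Mass about 0.22 kg.
- pot_medium: The second smallest of four open steel pots without handles, standing loose; 100 mm across outside, walls 3 mm thick (mouth 94 mm), 76 mm high, empty. Origin: centre of its underside; z is up. Belongs with the 110 mm lid; when that lid sits home its knob's centre is 110 mm above this origin, on the pot's axis. Mass about 0.3 kg.
- pot_large: The second largest of four open steel pots without handles, standing loose; 120 mm across outside, walls 3 mm thick (mouth 114 mm), 86 mm high, empty. Origin: centre of its underside; z is up. Belongs with the 130 mm lid; when that lid sits home its knob's centre is 120 mm above this origin, on the pot's axis. Mass about 0.42 kg.
- pot_biggest: The largest of four open steel pots without handles, standing loose; 140 mm across outside, walls 3 mm thick (mouth 134 mm), 96 mm high, empty. Origin: centre of its underside; z is up. Belongs with the 150 mm lid; when that lid sits home its knob's centre is 130 mm above this origin, on the pot's axis. Mass about 0.55 kg.
- pan_cover: Bystander: oblong aluminium cover of a food pan that is not here, 108 x 176 mm, 30 mm high with its wire handle, lying at the far side of the counter. Origin: centre of its underside. Fits none of the pots.
- shaker: Bystander: white salt shaker with a steel top, 48 mm across, 92 mm high, standing at the far side of the counter. Origin: centre of its underside.
Mind the look-alikes: they are no part of the job. What is shaped like the pot_medium but blue or red is not meant.

How it is judged:
At the end, for the whole second after the job is handed in: Each of the four round lids sits on the pot of its size: its axis within 10 mm of the pot's, its height within 4 mm of fully home, level within 0.06 rad (about 3.4 degrees); every pot stands upright on the counter, and all is at rest (horizontal distance between lid_small_knob and pot_small below 0.01 m and z of lid_small_knob in the frame of pot_small between 0.096 and 0.104 m and angle between each of lid_small_knob, pot_small, lid_medium_knob, pot_medium, lid_large_knob, pot_large, lid_biggest_knob, pot_biggest's own z axis and vertical below 0.06 rad and height (world z) of each of pot_small, pot_medium, pot_large, pot_biggest below 0.006 m and linear speed of each of pot_small, pot_medium, pot_large, pot_biggest below 0.01 m/s and horizontal distance between lid_medium_knob and pot_medium below 0.01 m and z of lid_medium_knob in the frame of pot_medium between 0.106 and 0.114 m and horizontal distance between lid_large_knob and pot_large below 0.01 m and z of lid_large_knob in the frame of pot_large between 0.116 and 0.124 m and horizontal distance between lid_biggest_knob and pot_biggest below 0.01 m and z of lid_biggest_knob in the frame of pot_biggest between 0.126 and 0.134 m); the robot touches nothing.
It fails at once if a pot is pushed or carried more than 40 mm from its place (distance of any of pot_small, pot_medium, pot_large, pot_biggest from where it was at the start of the episode above 0.04 m).
It fails at once if a pot is tipped by more than 0.35 rad (20 degrees) (angle between any of pot_small, pot_medium, pot_large, pot_biggest's own z axis and vertical above 0.35 rad).
It fails at once if the oblong pan cover is moved more than 25 mm (distance of pan_cover from where it was at the start of the episode above 0.025 m).
It fails at once if the salt shaker is moved more than 25 mm or tipped over (distance of shaker from where it was at the start of the episode above 0.025 m or angle between shaker's own z axis and vertical above 0.5 rad).
It also fails if it takes over 115 s, if anything falls off the work surface, if the arm or the gripper's body presses on something with over 40 N, if the wrist force passes 120 N, or if a joint passes its speed limit or range.

### The arm

A 6-joint arm with a two-finger parallel gripper is mounted at the origin on the work surface. World frame = base frame: x ahead of the robot, y to its left, z up, the work surface at z = 0. Lengths are in m, angles in rad, forces in N, time in s.
With the tool pointing down it reaches from about 0.3 to 0.825 m from the base axis. Payload 5.4 kg.
Tool frame: the origin (TCP) lies midway between the tips of the shut fingers; the grasp point (between the pads) lies 19 mm behind it; z points along the fingers, x is the direction in which the jaws open and shut, and the axes are right-handed (so a half turn about z gives the same grasp; the last joint's range is limited). The gripper opens to 92 mm and grips with 3 to 60 N. Pads are 20 mm wide; open, the fingers measure 128 mm over their backs; the gripper's body (75 mm by 189 mm) begins 69 mm behind the grasp point.
Start: joints at [-1.528, 0.158, 1.597, -0, 1.386, -0.21], TCP at [0.144, -0.557, 0.215] pointing down, gripper open.
Joint ranges: [-2.91, 2.91], [-0.94, 2.29], [0.18, 2.7], [-1.29, 4.43], [0.17, 2.64], [-3, 3]. Speed limits (rad/s): [2.57, 2.57, 3.14, 3.14, 3.14, 3.14].

### API

Orientations are given as [roll, pitch, yaw] about the fixed x, y, z axes, in that order (R = Rz(yaw) Ry(pitch) Rx(roll)).
In Python, from workcell import manip, grab_frame, calibration, trace, landmark_of gives the robot as it stands.
- The arm moves only by the tool servo_tool, never from a script. Its argument "targets" is a list of rows, each an object with "gripper": the finger opening in mm, from 0 to 91.9; "linear": the shift along the world's x, y, z in units of 40 mm (1.0 is 40 mm), a list of three; "roll": the turn about the world's z in units of 8 degrees (1.0 is 8 degrees). In form: [{"gripper": gripper, "linear": [tx, ty, tz], "roll": roll}, ...]. A call has 1 to 20 rows; each row shifts and turns the commanded pose from where the row before left it; what a row does not reach is not made up. A row lasts 1/10 s, in which the tool goes at most 50 mm and 8.59 degrees, less where a joint would pass 70% of its speed; a pose out of reach is approached as far as the arm can. A call is refused whole if a number of a shift passes 1 or a number of a turn 1, either way. A call with a gripper value outside its range is refused whole. The fingers move at their own pace and stop on an object; the grip force is fixed at half the most. Time passes only in rows, so rows that do not move let the fingers close. It gives the time, the measured TCP pose, the force and the opening at its end, in the units of the state.
- manip.read_state(): the state, without advancing time (a new reading comes with each control period).
- grab_frame(name): name is "side" or "top" or "wrist"; returns the picture (480x640x3 uint8, red, green, blue); there is no depth.
- calibration(name): a dict with "vfov" (degrees; the focal length in pixels is half the picture's height over the tangent of half this angle, whatever the lens; pixels are square), "cx", "cy" (the principal point, pixels), "pose" (4x4, takes a point from camera to world coordinates); the wrist camera has in their place "mount" (4x4, takes a point from camera to tool coordinates, whose origin is the TCP and whose axes are the tool frame's). Camera axes: x right, y up, looking along -z (the intrinsics and any distortion apply to the point x, -y, -z); pixel columns grow to the right and rows downward; lengths in m; the calibration is good to about 2 mm. A picture is of the moment at which its call begins: read the wrist's pose just before it. calibration takes no time and is no camera call.
- manip.job_done(): hands the job in, once; it reports no verdict.
Trained networks look in the newest picture that a camera, given by its name, has taken for a name from the list of things; names that differ only in an ending like _2 or _b are one class to them, and where a whole thing is asked for, a point or a joint stands for the part that bears it (a point fixed in the world has none). Each returns a list of dicts, best first, with "p" (0 to 1); they miss things now and then, are a little off and sometimes report something else, mostly with a low value. They report only what shows in the picture. A call takes as long as a camera call. They do not tell look-alikes from the thing itself.
- trace(camera, name): "pixels" (480x640 bool, what is visible of it) and "location" ([column, row] in pixels, amid what is visible of it).
- landmark_of(camera, name): "location" ([column, row] in pixels: a listed point, or the origin of a listed thing).
The state is a dict: "time": time; "joint_positions": joint angles; "dq": joint speeds; "tau": joint torques, N m; "eef_pos": TCP position; "ee_rot": TCP orientation; "ft_force": force on the tool from outside, world axes, zero at the start; "wrist_torque": the same for the moment, N m; "grip_width": finger opening in m.
Only numpy, scipy, OpenCV 4.12 (cv2) and the standard library are available. Lean on these libraries where they do the work, as an engineer would, in place of code of your own. Each camera call takes 0.05 s, during which the arm holds its last target.

## Working session

There is one attempt and no reset: what is moved stays moved. The work goes in short steps, Python scripts to look and compute and a tool call to move; the robot and the scene stay as the last step left them, time stands still between calls to the robot, and variables do not carry over. Pictures are saved under pics/ and viewed, and the job is handed in when it is done.

Besides the shell and the picture viewer there is one more tool, called in YAML: its name, and indented under it one key for each argument. servo_tool: Moves the arm, as the interface text tells. Its arguments: {"type":"object","properties":{"targets":{"type":"array"}},"required":["targets"]}

```bash
mkdir -p pics; ls; cat > h.py <<'E'
import numpy as np, cv2
from workcell import manip, grab_frame, calibration, trace, landmark_of
def save(n,im,f=1): cv2.imwrite('pics/'+n,cv2.cvtColor(im,cv2.COLOR_RGB2BGR))
E
python3 - <<'E'
from h import *
for c in ['side','top','wrist']:
    k=calibration(c); print(c,{a:(np.round(b,4).tolist() if a in('pose','mount') else b) for a,b in k.items()})
    save(c+'0.png',grab_frame(c))
print(manip.read_state())
E
```

```text
pics
side {'vfov': 42.42320334321255, 'cx': 316.3835720178925, 'cy': 236.4390762117682, 'pose': [[0.8805, 0.2892, -0.3756, -0.1353], [-0.4741, 0.542, -0.6939, -1.3231], [0.0029, 0.7891, 0.6143, 1.1619], [0.0, 0.0, 0.0, 1.0]]}
top {'vfov': 49.415815794149495, 'cx': 326.77875910649476, 'cy': 240.56260755403042, 'pose': [[0.0159, 0.9911, -0.1318, 0.3089], [-0.9999, 0.0151, -0.0067, -0.1131], [-0.0046, 0.1319, 0.9913, 1.5082], [0.0, 0.0, 0.0, 1.0]]}
wrist {'vfov': 64.29456529630744, 'cx': 321.06265960928937, 'cy': 248.564593318627, 'mount': [[1.0, 0.0004, 0.0002, -0.0006], [0.0004, -0.9717, -0.2364, -0.067], [0.0001, 0.2364, -0.9717, -0.1699], [0.0, 0.0, 0.0, 1.0]]}
{'time': 0.15, 'joint_positions': array([-1.52809800e+00,  1.58897568e-01,  1.59787608e+00, -3.27215243e-05,
        1.38623070e+00, -2.10103102e-01]), 'dq': array([-0.00112777,  0.00034181, -0.00354505, -0.00079312,  0.0016089 ,
       -0.00055015]), 'tau': array([-2.09544970e-05, -3.85915482e+01, -3.22434461e+01,  7.01536797e-02,
        3.51575750e-02, -9.26555344e-05]), 'eef_pos': array([ 0.14376461, -0.55625494,  0.21388239]), 'ee_rot': array([-3.14132968e+00,  1.38736112e-03, -1.31798868e+00]), 'ft_force': array([-0.1219576 ,  0.16513848, -0.23774651]), 'wrist_torque': array([-0.01229012, -0.06469885,  0.00890597]), 'grip_width': 0.0918363314529798}
```

View pics/top0.png

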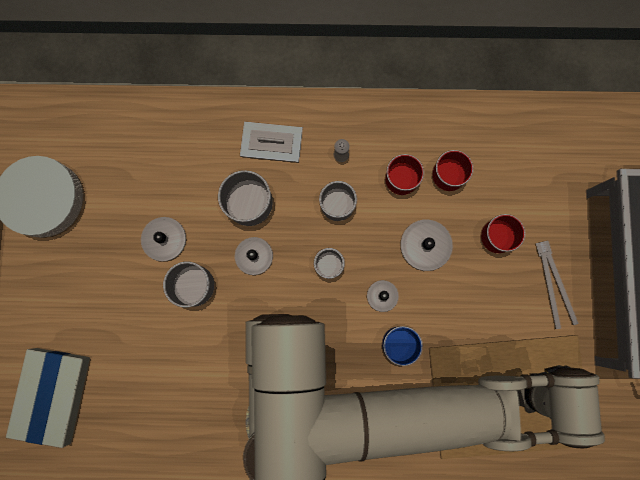

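View pics/side0.png

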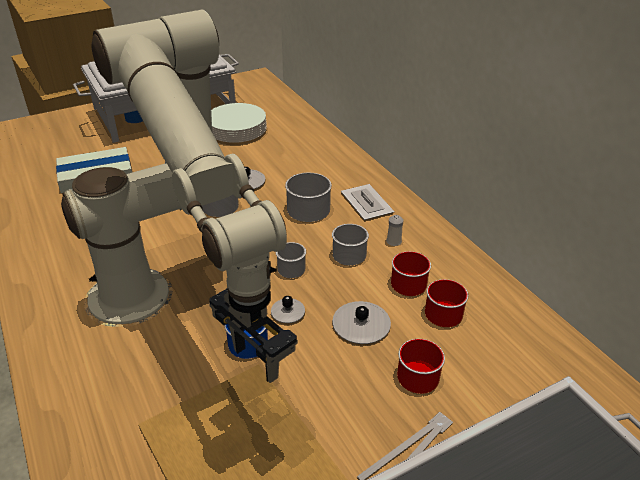

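```bash
cat >> h.py <<'E'
def proj(c,P,K=None):
    k=K or calibration(c); T=np.linalg.inv(k['pose']); P=np.atleast_2d(P)
    p=P@T[:3,:3].T+T[:3,3]; f=240/np.tan(np.radians(k['vfov']/2))
    return np.c_[k['cx']+f*p[:,0]/-p[:,2], k['cy']-f*p[:,1]/-p[:,2]]
def ray(c,uv,z,K=None):
    k=K or calibration(c); f=240/np.tan(np.radians(k['vfov']/2))
    d=np.array([(uv[0]-k['cx'])/f,-(uv[1]-k['cy'])/f,-1]); d=k['pose'][:3,:3]@d; o=k['pose'][:3,3]
    return o+d*(z-o[2])/d[2]
E
python3 - <<'E'
from h import *
N={'lid_small_knob':.042,'lid_medium_knob':.042,'lid_large_knob':.042,'lid_biggest_knob':.042,'pot_small':0,'pot_medium':0,'pot_large':0,'pot_biggest':0,'pan_cover':0,'shaker':0}
for c in ['top','side']:
  grab_frame(c)
  for n,z in N.items():
    for r in landmark_of(c,n)[:4]:
      if r['p']>.1: print(c,n,round(r['p'],2),np.round(r['location'],1),np.round(ray(c,r['location'],z),4)[:2])
E
```

```text
top lid_small_knob 0.96 [382.2 296. ] [ 0.35   -0.2606]
top lid_medium_knob 0.84 [252.3 253.8] [0.4629 0.1067]
top lid_large_knob 0.95 [157.  237.6] [0.505  0.3794]
top lid_biggest_knob 0.56 [426.3 240.3] [ 0.5089 -0.3852]
top pot_small 0.97 [332.6 263.4] [ 0.4429 -0.1209]
top pot_medium 0.96 [400.2 179. ] [ 0.6967 -0.3175]
top pot_medium 0.83 [446.9 174.6] [ 0.7121 -0.4558]
top pot_medium 0.77 [398.5 343.6] [ 0.2174 -0.3114]
top pot_medium 0.71 [497.6 235.8] [ 0.5311 -0.6008]
top pot_large 0.98 [192.4 283. ] [0.3799 0.2833]
top pot_biggest 0.59 [248.9 200.7] [0.6245 0.1285]
top pan_cover 0.65 [270.4 143.9] [0.7986 0.0703]
top shaker 0.83 [338.4 154.3] [ 0.7695 -0.1335]
side lid_small_knob 0.58 [288.6 300.1] [ 0.3577 -0.2616]
side lid_medium_knob 0.54 [361.8 312.8] [ 0.5014 -0.3911]
side lid_large_knob 0.56 [247.1 168.9] [0.5186 0.3854]
side lid_biggest_knob 0.83 [362.2 310.1] [ 0.5074 -0.3833]
side lid_biggest_knob 0.28 [289.  303.8] [ 0.3526 -0.2744]
side pot_small 0.84 [291.1 268.6] [ 0.44   -0.1087]
side pot_medium 0.93 [441.3 311.1] [ 0.7145 -0.4501]
side pot_medium 0.77 [248.  343.6] [ 0.2175 -0.3142]
side pot_medium 0.69 [417.8 375.2] [ 0.5333 -0.5966]
side pot_medium 0.66 [348.1 255.4] [ 0.6144 -0.1346]
side pot_large 0.77 [224.  208.7] [0.3802 0.2594]
side pot_biggest 0.97 [306.8 210.1] [0.6135 0.1261]
side pan_cover 0.87 [368.4 202.3] [0.813  0.0699]
side pan_cover 0.32 [306.5 211.5] [0.6091 0.1197]
side shaker 0.58 [392.3 244.3] [ 0.7585 -0.1522]
```

Lids in the top view: small (382,296), medium (252,254), large (157,238), biggest (427,241). The pot_medium candidates are red (404,175), red (453,171), red (503,234), blue (402,346) and plain steel (338,200). Only the steel one fits, since the blue and red ones are look-alikes. I'll refine the positions by fitting silhouettes and check enlarged crops.

```bash
cat > fit.py <<'E'
from h import *
from scipy.optimize import minimize
D={'small':(90,80,66),'medium':(110,100,76),'large':(130,120,86),'biggest':(150,140,96)}
t=np.linspace(0,2*np.pi,48,endpoint=False); C=np.c_[np.cos(t),np.sin(t),0*t]
def hull(c,x,y,r,z0,z1,K):
    P=np.r_[C*r+[x,y,z0],C*r+[x,y,z1]]; return cv2.convexHull(proj(c,P,K).astype(np.float32))[:,0]
S=16
def iou(m,h):
    a=np.zeros(m.shape,np.uint8); cv2.fillPoly(a,[np.round(h*S).astype(np.int32)],1,shift=4); a=a>0
    return (a&m).sum()/(a|m).sum()
def fitcyl(c,m,x0,r,z0,z1):
    K=calibration(c)
    # contour distance fit: upsample smooth IoU via Nelder-Mead
    M=cv2.resize(m.astype(np.uint8),None,fx=4,fy=4,interpolation=cv2.INTER_NEAREST)>0
    f=lambda p:-iou(M,(hull(c,p[0],p[1],r,z0,z1,K)+.5)*4)
    R=minimize(f,x0,method='Nelder-Mead',options=dict(initial_simplex=[x0,[x0[0]+.012,x0[1]],[x0[0],x0[1]+.012]],xatol=1e-4,fatol=1e-5))
    return R.x,-R.fun
E
cat > m.py <<'E'
from fit import *
G={'pot_small':(.443,-.121),'pot_medium':(.635,-.132),'pot_large':(.38,.28),'pot_biggest':(.62,.128),
'lid_small_knob':(.35,-.26),'lid_medium_knob':(.463,.107),'lid_large_knob':(.505,.38),'lid_biggest_knob':(.509,-.385)}
for c in ['top','side']:
  im=grab_frame(c); vis=im.copy()
  for n,g in G.items():
    s=n.split('_')[1]; d=D[s]
    r,z0,z1=(d[1]/2e3,0,d[2]/1e3) if 'pot' in n else (d[0]/2e3,.008,.016)
    px=proj(c,[*g,z1/2])[0]; best=None
    for q in trace(c,n):
        if np.hypot(*(np.array(q['location'])-px))<18: best=q;break
    if best is None: print(c,n,'none'); continue
    m=best['pixels']
    if 'lid' in n:
        hh=hull(c,*g,r+.01,.0,.06,calibration(c)); a=np.zeros(m.shape,np.uint8); cv2.fillPoly(a,[hh.astype(int)],1)
        kn=(a>0)&(im.max(2)<45); 
        M=cv2.moments(kn.astype(np.uint8)); kc=(M['m10']/max(M['m00'],1),M['m01']/max(M['m00'],1))
        print('   knob',c,np.round(kc,1),kn.sum(),np.round(ray(c,kc,.042)[:2],4))
    x,v=fitcyl(c,m,g,r,z0,z1); print(c,n,round(best['p'],2),np.round(x,4),round(v,3))
    cv2.polylines(vis,[np.round(hull(c,*x,r,z0,z1,calibration(c))).astype(int)],True,(0,255,0),1)
  o=(100,110) if c=='top' else (170,140)
  save(c+'_fit.png',cv2.resize(vis[o[1]:o[1]+270,o[0]:o[0]+380],None,fx=2,fy=2))
E
python3 m.py
```

```text
top pot_small 0.69 [ 0.4408 -0.1087] 0.935
top pot_medium 0.66 [ 0.6206 -0.1307] 0.955
top pot_large 0.74 [0.3733 0.2825] 0.966
top pot_biggest 0.97 [0.6216 0.131 ] 0.967
   knob top [383.4 295.6] 67 [ 0.3512 -0.264 ]
top lid_small_knob 0.7 [ 0.3524 -0.2627] 0.96
   knob top [252.2 254.6] 77 [0.4605 0.107 ]
top lid_medium_knob 0.74 [0.4607 0.1086] 0.94
   knob top [159.7 237.1] 101 [0.5065 0.3716]
top lid_large_knob 0.85 [0.5072 0.3741] 0.975
   knob top [428.  243.6] 108 [ 0.4996 -0.3899]
top lid_biggest_knob 0.69 [ 0.5009 -0.3881] 0.957
side pot_small 0.86 [ 0.4408 -0.1081] 0.93
side pot_medium 0.56 [ 0.6196 -0.1301] 0.966
side pot_large 0.57 [0.3736 0.2774] 0.349
side pot_biggest none
   knob side [276.4 303.7] 242 [ 0.324  -0.2588]
side lid_small_knob 0.89 [ 0.3526 -0.2639] 0.921
side lid_medium_knob none
   knob side [246.9 179.1] 49 [0.4925 0.3264]
side lid_large_knob 0.83 [0.5395 0.3759] 0.402
   knob side [361.6 313.6] 146 [ 0.4995 -0.3933]
side lid_biggest_knob 0.77 [ 0.501  -0.3907] 0.948
```

View pics/top_fit.png

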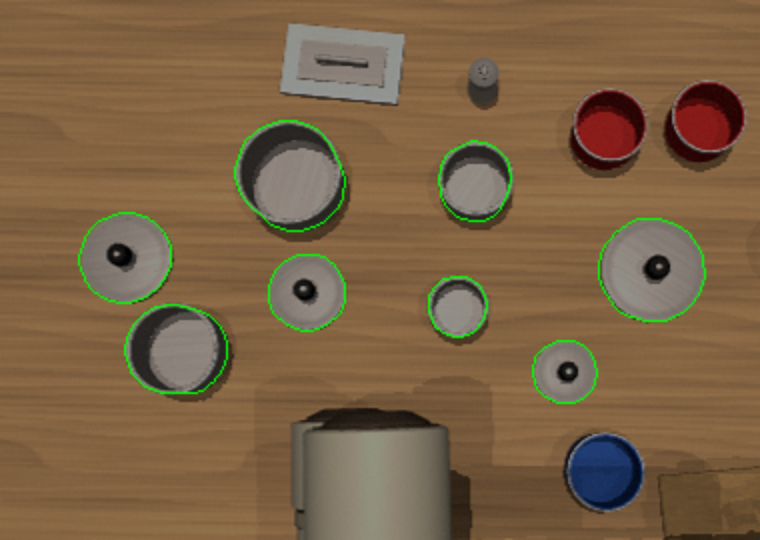

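View pics/side_fit.png

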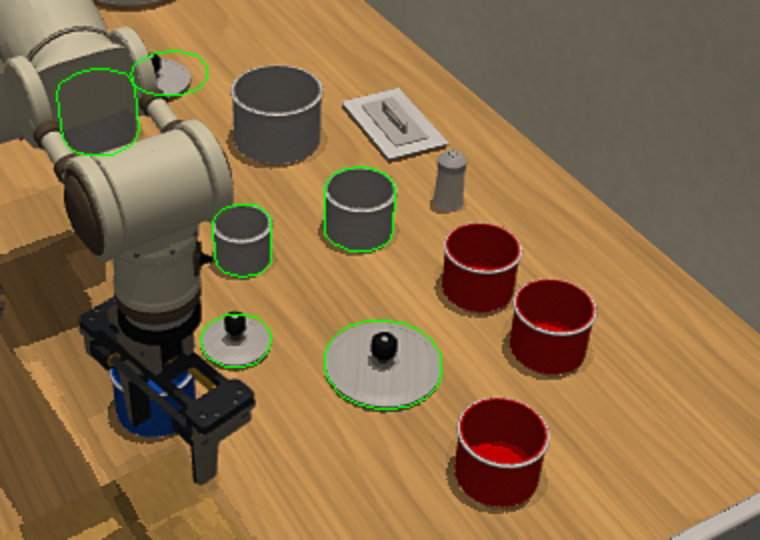

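All fits sit on the right objects. The crops show the four plain steel pots at top view (329,264), (338,200), (188,285) and (246,198), with the red and blue pots clearly separate. I'm starting with the small lid.

servo_tool:
  targets:
    - {"gripper":70,"linear":[0.25,0.35,0],"roll":0}
    - {"gripper":70,"linear":[0.5,0.7,0],"roll":0}
    - {"gripper":70,"linear":[0.5,0.7,0],"roll":0}
    - {"gripper":70,"linear":[0.5,0.7,0],"roll":0}
    - {"gripper":70,"linear":[0.5,0.7,0],"roll":0}
    - {"gripper":70,"linear":[0.5,0.7,0],"roll":0}
    - {"gripper":70,"linear":[0.5,0.7,0],"roll":0}
    - {"gripper":70,"linear":[0.5,0.7,0],"roll":0}
    - {"gripper":70,"linear":[0.5,0.7,0],"roll":0}
    - {"gripper":70,"linear":[0.5,0.7,0],"roll":0}
    - {"gripper":70,"linear":[0.45,0.65,0],"roll":0}
    - {"gripper":70,"linear":[0,0,0],"roll":0}
    - {"gripper":70,"linear":[0,0,0],"roll":0}

```text
time: 3.45
eef_pos: [0.3519, -0.2646, 0.2147]
ee_rot: [3.141, -0.001, -1.316]
ft_force: [-0.1, 0.1, -0.1]
grip_width: 0.07
```

```bash
cat > w.py <<'E'
from fit import *
import sys
from scipy.spatial.transform import Rotation as Ro
def wristK():
    s=manip.read_state(); k=dict(calibration('wrist'))
    T=np.eye(4); T[:3,:3]=Ro.from_euler('xyz',s['ee_rot']).as_matrix(); T[:3,3]=s['eef_pos']
    k['pose']=T@k['mount']; return k,s
import fit
if __name__=='__main__':
    n,z,tag=sys.argv[1],float(sys.argv[2]),sys.argv[3]
    k,s=wristK(); im=grab_frame('wrist'); fit.calibration=lambda c:k
    print('tcp',np.round(s['eef_pos'],4),np.round(s['ee_rot'],4),'t',round(s['time'],2),'F',np.round(s['ft_force'],1))
    for r in landmark_of('wrist',n)[:2]:
        print('lm',round(r['p'],2),np.round(r['location'],1),np.round(ray('wrist',r['location'],z,k)[:2],4))
    d=D[n.split('_')[1]]
    r_,z0,z1=(d[1]/2e3,0,d[2]/1e3) if 'pot' in n else (d[0]/2e3,.008,.016)
    for q in trace('wrist',n)[:2]:
        g=ray('wrist',q['location'],(z0+z1)/2,k)[:2]
        x,v=fitcyl('wrist',q['pixels'],g,r_,z0,z1); print('fit',round(q['p'],2),np.round(q['location'],0),np.round(x,4),round(v,3))
        cv2.polylines(im,[np.round(hull('wrist',*x,r_,z0,z1,k)).astype(int)],True,(0,255,0),1)
    save(tag+'.png',im)
E
python3 w.py lid_small_knob .042 w1
```

```text
tcp [ 0.3519 -0.2646  0.2147] [ 3.1413e+00 -7.0000e-04 -1.3164e+00] t 3.45 F [-0.1  0.1 -0.1]
lm 0.78 [322.4 228.2] [ 0.3547 -0.2646]
fit 0.62 [320. 221.] [ 0.3536 -0.2633] 0.946
```

View pics/w1.png

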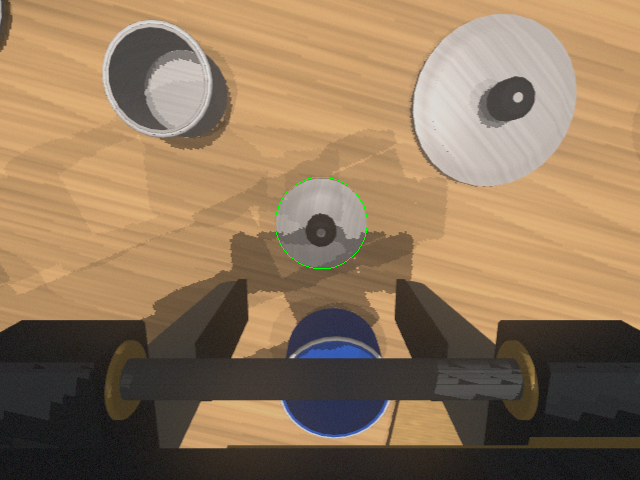

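The view shows the lid centred between the fingers, with the knob at (321,230). Descending.

servo_tool:
  targets:
    - {"gripper":70,"linear":[0.03,0.03,-0.4],"roll":0}
    - {"gripper":70,"linear":[0,0,-0.8],"roll":0}
    - {"gripper":70,"linear":[0,0,-0.8],"roll":0}
    - {"gripper":70,"linear":[0,0,-0.8],"roll":0}
    - {"gripper":70,"linear":[0,0,-0.8],"roll":0}
    - {"gripper":70,"linear":[0,0,-0.6],"roll":0}
    - {"gripper":70,"linear":[0,0,-0.3],"roll":0}
    - {"gripper":70,"linear":[0,0,-0.25],"roll":0}
    - {"gripper":70,"linear":[0,0,0],"roll":0}
    - {"gripper":0,"linear":[0,0,0],"roll":0}
    - {"gripper":0,"linear":[0,0,0],"roll":0}
    - {"gripper":0,"linear":[0,0,0],"roll":0}
    - {"gripper":0,"linear":[0,0,0],"roll":0}
    - {"gripper":0,"linear":[0,0,0],"roll":0}
    - {"gripper":0,"linear":[0,0,0],"roll":0}
    - {"gripper":0,"linear":[0,0,0],"roll":0}

```text
time: 5.2
eef_pos: [0.3531, -0.2636, 0.0248]
ee_rot: [-3.141, -0.0, -1.318]
ft_force: [0.6, 0.1, 1.0]
grip_width: 0.0272
```

servo_tool:
  targets:
    - {"gripper":0,"linear":[0,0,0.2],"roll":0}
    - {"gripper":0,"linear":[0,0,0.5],"roll":0}
    - {"gripper":0,"linear":[0,0,0.7],"roll":0}
    - {"gripper":0,"linear":[0,0,0.7],"roll":0}
    - {"gripper":0,"linear":[0,0,0.7],"roll":0}
    - {"gripper":0,"linear":[0,0,0.4],"roll":0}
    - {"gripper":0,"linear":[0.19,0.38,0.1],"roll":0}
    - {"gripper":0,"linear":[0.3,0.5,0],"roll":0}
    - {"gripper":0,"linear":[0.4,0.7,0],"roll":0}
    - {"gripper":0,"linear":[0.4,0.7,0],"roll":0}
    - {"gripper":0,"linear":[0.4,0.7,0],"roll":0}
    - {"gripper":0,"linear":[0.3,0.5,0],"roll":0}
    - {"gripper":0,"linear":[0.2,0.4,0],"roll":0}
    - {"gripper":0,"linear":[0,0,0],"roll":0}
    - {"gripper":0,"linear":[0,0,0],"roll":0}

```text
time: 6.7
eef_pos: [0.4404, -0.1084, 0.1568]
ee_rot: [3.141, -0.0, -1.317]
ft_force: [-0.2, 0.2, -1.2]
grip_width: 0.027
```

```bash
cat > s.py <<'E'
from w import *
s=manip.read_state(); print(np.round(s['eef_pos'],4),s['time'],np.round(s['ft_force'],2))
t=sys.argv[1]
a=cv2.resize(grab_frame('side')[90:390,120:520],(400,300)); save(t+'_s.png',cv2.resize(a,(800,600)))
b=grab_frame('wrist'); save(t+'_w.png',b)
E
python3 s.py a1
```

```text
[ 0.4404 -0.1084  0.1568] 6.7 [-0.19  0.22 -1.22]
```

View pics/a1_s.png

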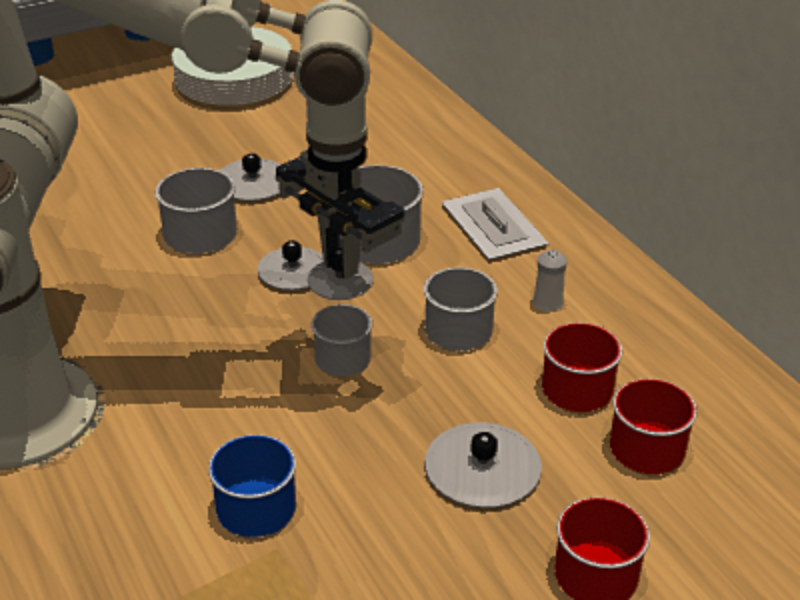

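View pics/a1_w.png

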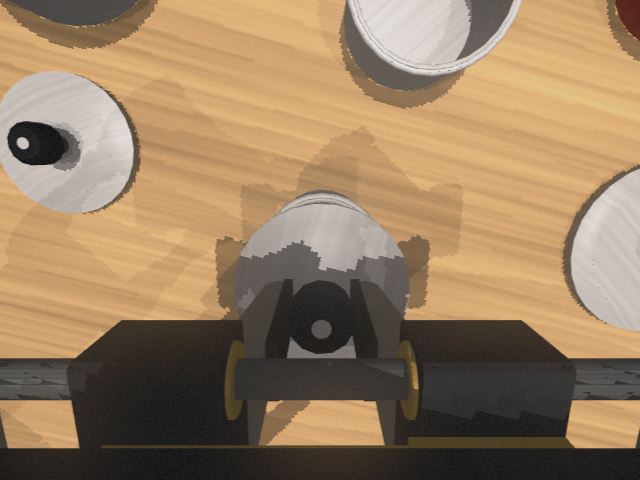

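The small lid is held level over its pot: in the wrist view the pot rim peeks out behind it at (325,197). Lowering and releasing.

servo_tool:
  targets:
    - {"gripper":0,"linear":[0.01,0,-0.3],"roll":0}
    - {"gripper":0,"linear":[0,0,-0.5],"roll":0}
    - {"gripper":0,"linear":[0,0,-0.4],"roll":0}
    - {"gripper":0,"linear":[0,0,-0.3],"roll":0}
    - {"gripper":0,"linear":[0,0,-0.15],"roll":0}
    - {"gripper":0,"linear":[0,0,-0.1],"roll":0}
    - {"gripper":0,"linear":[0,0,-0.08],"roll":0}
    - {"gripper":0,"linear":[0,0,0],"roll":0}
    - {"gripper":0,"linear":[0,0,0],"roll":0}

```text
time: 7.7
eef_pos: [0.4414, -0.1085, 0.0839]
ee_rot: [-3.141, -0.001, -1.318]
ft_force: [-0.2, -0.2, -0.5]
grip_width: 0.0269
```

servo_tool:
  targets:
    - {"gripper":50,"linear":[0,0,-0.02],"roll":0}
    - {"gripper":50,"linear":[0,0,0],"roll":0}
    - {"gripper":60,"linear":[0,0,0],"roll":0}
    - {"gripper":60,"linear":[0,0,0],"roll":0}
    - {"gripper":60,"linear":[0,0,0.2],"roll":0}
    - {"gripper":60,"linear":[0,0,0.5],"roll":0}
    - {"gripper":60,"linear":[0,0,0.8],"roll":0}
    - {"gripper":70,"linear":[0,0,0.8],"roll":0}
    - {"gripper":70,"linear":[0,0,0.5],"roll":0}
    - {"gripper":70,"linear":[0,0,0.2],"roll":0}
    - {"gripper":70,"linear":[0,0,0],"roll":0}

```text
time: 8.8
eef_pos: [0.4416, -0.1087, 0.2038]
ee_rot: [-3.14, -0.002, -1.318]
ft_force: [0.1, 0.5, -0.4]
grip_width: 0.0699
```

```bash
python3 s.py a2; python3 - <<'E'
import cv2,numpy as np
a=cv2.imread('pics/a2_s.png');b=cv2.imread('pics/a2_w.png')
cv2.imwrite('pics/a2.png',np.hstack([cv2.resize(a[200:500,200:600],(400,300)),cv2.resize(b,(400,300))]))
E
```

```text
[ 0.4416 -0.1087  0.2038] 8.8 [ 0.06  0.51 -0.43]
```

View pics/a2.png

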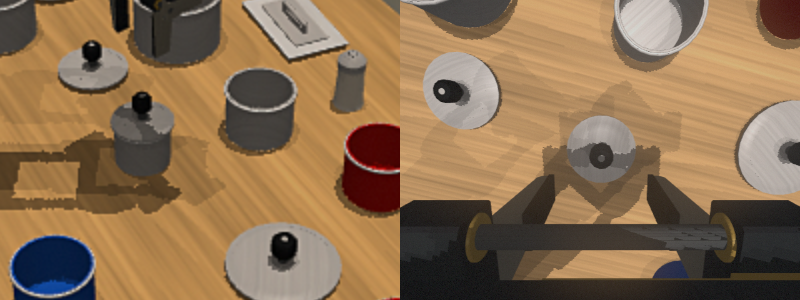

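The small lid sits level and home on its pot. Next is the biggest lid.

servo_tool:
  targets:
    - {"gripper":70,"linear":[0.07,-0.34,0],"roll":0}
    - {"gripper":70,"linear":[0.15,-0.7,0],"roll":0}
    - {"gripper":70,"linear":[0.15,-0.8,0],"roll":0}
    - {"gripper":70,"linear":[0.2,-0.8,0],"roll":0}
    - {"gripper":70,"linear":[0.2,-0.8,0],"roll":0}
    - {"gripper":70,"linear":[0.2,-0.8,0],"roll":0}
    - {"gripper":70,"linear":[0.15,-0.8,0],"roll":0}
    - {"gripper":70,"linear":[0.15,-0.8,0],"roll":0}
    - {"gripper":70,"linear":[0.1,-0.7,0],"roll":0}
    - {"gripper":70,"linear":[0.1,-0.5,0],"roll":0}
    - {"gripper":70,"linear":[0,0,0],"roll":0}
    - {"gripper":70,"linear":[0,0,0],"roll":0}

```text
time: 10.1
eef_pos: [0.4991, -0.3898, 0.2011]
ee_rot: [3.141, 0.002, -1.319]
ft_force: [0.7, -0.0, 0.5]
grip_width: 0.0696
```

```bash
python3 w.py lid_biggest_knob .042 w2
```

```text
tcp [ 0.4991 -0.3898  0.2011] [ 3.1405e+00  2.5000e-03 -1.3187e+00] t 10.1 F [ 0.7 -0.   0.5]
lm 0.83 [324.8 228.4] [ 0.5044 -0.3907]
fit 0.65 [323. 220.] [ 0.5018 -0.3899] 0.956
```

View pics/w2.png

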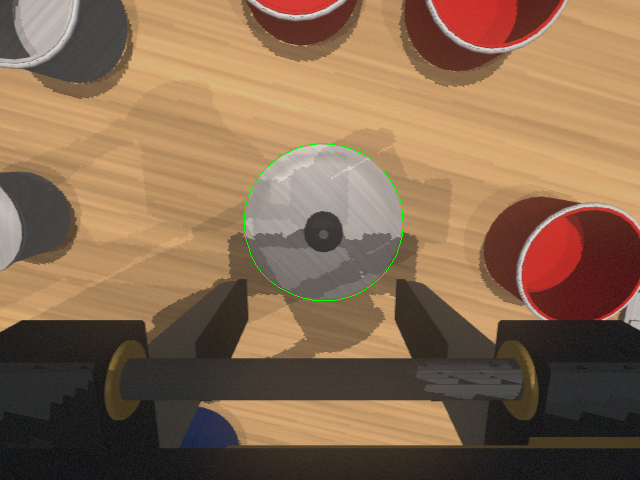

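servo_tool:
  targets:
    - {"gripper":70,"linear":[0.06,0,-0.4],"roll":0}
    - {"gripper":70,"linear":[0,0,-0.8],"roll":0}
    - {"gripper":70,"linear":[0,0,-0.8],"roll":0}
    - {"gripper":70,"linear":[0,0,-0.8],"roll":0}
    - {"gripper":70,"linear":[0,0,-0.7],"roll":0}
    - {"gripper":70,"linear":[0,0,-0.45],"roll":0}
    - {"gripper":70,"linear":[0,0,-0.3],"roll":0}
    - {"gripper":70,"linear":[0,0,-0.2],"roll":0}
    - {"gripper":70,"linear":[0,0,0],"roll":0}
    - {"gripper":0,"linear":[0,0,0],"roll":0}
    - {"gripper":0,"linear":[0,0,0],"roll":0}
    - {"gripper":0,"linear":[0,0,0],"roll":0}
    - {"gripper":0,"linear":[0,0,0],"roll":0}
    - {"gripper":0,"linear":[0,0,0],"roll":0}
    - {"gripper":0,"linear":[0,0,0],"roll":0}
    - {"gripper":0,"linear":[0,0,0],"roll":0}

```text
time: 11.85
eef_pos: [0.5024, -0.3901, 0.025]
ee_rot: [-3.141, -0.001, -1.318]
ft_force: [-0.3, 0.5, 3.2]
grip_width: 0.033
```

servo_tool:
  targets:
    - {"gripper":0,"linear":[0,0,0.2],"roll":0}
    - {"gripper":0,"linear":[0,0,0.5],"roll":0}
    - {"gripper":0,"linear":[0,0,0.7],"roll":0}
    - {"gripper":0,"linear":[0,0,0.7],"roll":0}
    - {"gripper":0,"linear":[0,0,0.7],"roll":0}
    - {"gripper":0,"linear":[0,0,0.5],"roll":0}
    - {"gripper":0,"linear":[0,0,0.3],"roll":0}
    - {"gripper":0,"linear":[0,0,0],"roll":0}

```text
time: 12.65
eef_pos: [0.5029, -0.3907, 0.1706]
ee_rot: [-3.14, -0.003, -1.318]
ft_force: [0.2, -0.3, -0.6]
grip_width: 0.0329
```

servo_tool:
  targets:
    - {"gripper":0,"linear":[0.05,0.2,0],"roll":0}
    - {"gripper":0,"linear":[0.1,0.4,0],"roll":0}
    - {"gripper":0,"linear":[0.15,0.6,0],"roll":0}
    - {"gripper":0,"linear":[0.2,0.8,0],"roll":0}
    - {"gripper":0,"linear":[0.2,0.9,0],"roll":0}
    - {"gripper":0,"linear":[0.2,0.9,0],"roll":0}
    - {"gripper":0,"linear":[0.2,0.9,0],"roll":0}
    - {"gripper":0,"linear":[0.2,0.9,0],"roll":0}
    - {"gripper":0,"linear":[0.2,0.9,0],"roll":0}
    - {"gripper":0,"linear":[0.2,0.9,0],"roll":0}
    - {"gripper":0,"linear":[0.2,0.9,0],"roll":0}
    - {"gripper":0,"linear":[0.2,0.9,0],"roll":0}
    - {"gripper":0,"linear":[0.2,0.9,0],"roll":0}
    - {"gripper":0,"linear":[0.2,0.9,0],"roll":0}
    - {"gripper":0,"linear":[0.2,0.8,0],"roll":0}
    - {"gripper":0,"linear":[0.2,0.6,0],"roll":0}
    - {"gripper":0,"linear":[0.18,0.4,0],"roll":0}
    - {"gripper":0,"linear":[0.1,0.15,0],"roll":0}
    - {"gripper":0,"linear":[0,0,0],"roll":0}
    - {"gripper":0,"linear":[0,0,0],"roll":0}

```text
time: 14.65
eef_pos: [0.6287, 0.1278, 0.1679]
ee_rot: [3.14, -0.0, -1.318]
ft_force: [1.1, -0.1, -1.5]
grip_width: 0.0328
```

```bash
cat >> s.py <<'E'
a=cv2.imread(f'pics/{t}_s.png')
cv2.imwrite(f'pics/{t}.png',np.hstack([cv2.resize(a,(400,300)),cv2.cvtColor(cv2.resize(b,(400,300)),cv2.COLOR_RGB2BGR)]))
E
python3 s.py b1
```

```text
[0.6287 0.1278 0.1679] 14.65 [ 1.1  -0.11 -1.54]
```

View pics/b1.png

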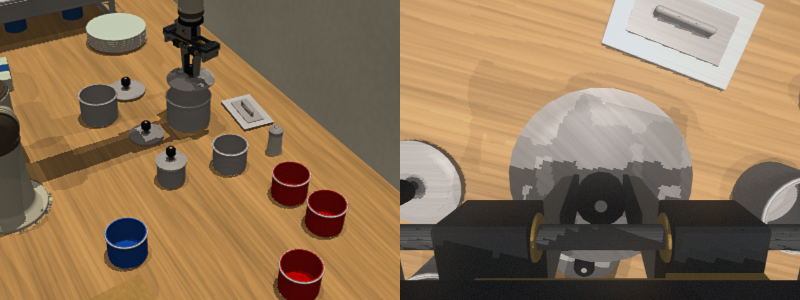

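The lid is level over the biggest pot, about 7 mm too far in x. I'll correct that and lower it.

servo_tool:
  targets:
    - {"gripper":0,"linear":[-0.1,0.04,-0.1],"roll":0}
    - {"gripper":0,"linear":[-0.1,0.04,-0.2],"roll":0}
    - {"gripper":0,"linear":[0,0,-0.3],"roll":0}
    - {"gripper":0,"linear":[0,0,-0.3],"roll":0}
    - {"gripper":0,"linear":[0,0,-0.2],"roll":0}
    - {"gripper":0,"linear":[0,0,-0.15],"roll":0}
    - {"gripper":0,"linear":[0,0,-0.12],"roll":0}
    - {"gripper":0,"linear":[0,0,0],"roll":0}
    - {"gripper":0,"linear":[0,0,0],"roll":0}

```text
time: 15.65
eef_pos: [0.6217, 0.1313, 0.1141]
ee_rot: [-3.141, -0.0, -1.318]
ft_force: [0.7, -0.0, -1.6]
grip_width: 0.0328
```

servo_tool:
  targets:
    - {"gripper":50,"linear":[0,0,-0.02],"roll":0}
    - {"gripper":50,"linear":[0,0,0],"roll":0}
    - {"gripper":60,"linear":[0,0,0],"roll":0}
    - {"gripper":60,"linear":[0,0,0],"roll":0}
    - {"gripper":60,"linear":[0,0,0.2],"roll":0}
    - {"gripper":60,"linear":[0,0,0.5],"roll":0}
    - {"gripper":60,"linear":[0,0,0.8],"roll":0}
    - {"gripper":70,"linear":[0,0,0.6],"roll":0}
    - {"gripper":70,"linear":[0,0,0.2],"roll":0}
    - {"gripper":70,"linear":[0,0,0],"roll":0}

```text
time: 16.65
eef_pos: [0.6223, 0.1313, 0.2067]
ee_rot: [-3.138, -0.001, -1.318]
ft_force: [-0.4, -0.7, -0.4]
grip_width: 0.0701
```

```bash
python3 s.py b2
```

```text
[0.6223 0.1313 0.2067] 16.65 [-0.4  -0.67 -0.43]
```

View pics/b2.png

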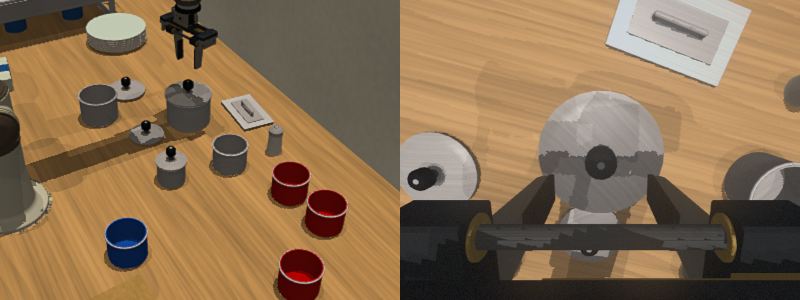

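The biggest lid is home. Next is the medium lid.

servo_tool:
  targets:
    - {"gripper":70,"linear":[-0.2,-0.05,0],"roll":0}
    - {"gripper":70,"linear":[-0.5,-0.1,0],"roll":0}
    - {"gripper":70,"linear":[-0.8,-0.1,0],"roll":0}
    - {"gripper":70,"linear":[-0.8,-0.1,0],"roll":0}
    - {"gripper":70,"linear":[-0.8,-0.1,0],"roll":0}
    - {"gripper":70,"linear":[-0.6,-0.1,0],"roll":0}
    - {"gripper":70,"linear":[-0.3,-0.05,0],"roll":0}
    - {"gripper":70,"linear":[0,0,0],"roll":0}
    - {"gripper":70,"linear":[0,0,0],"roll":0}

```text
time: 17.65
eef_pos: [0.4611, 0.1072, 0.2044]
ee_rot: [3.141, 0.0, -1.318]
ft_force: [0.7, 0.2, -0.2]
grip_width: 0.0701
```

```bash
python3 w.py lid_medium_knob .042 w3
```

```text
tcp [0.4611 0.1072 0.2044] [ 3.1409e+00  3.0000e-04 -1.3182e+00] t 17.65 F [ 0.7  0.2 -0.2]
lm 0.66 [320.5 233.9] [0.4602 0.1083]
fit 0.61 [322. 226.] [0.4624 0.1091] 0.958
```

View pics/w3.png

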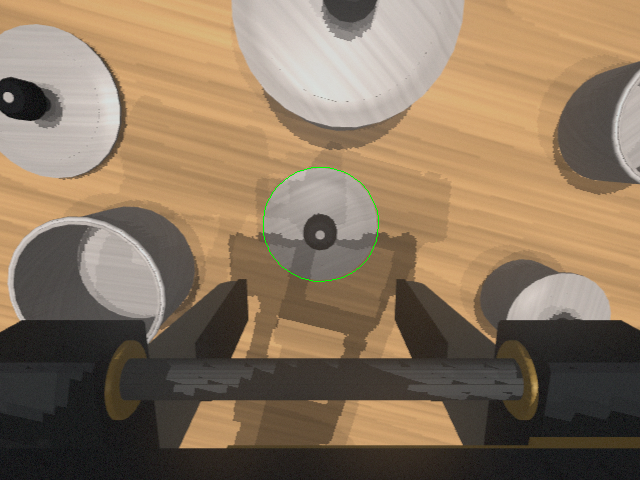

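servo_tool:
  targets:
    - {"gripper":70,"linear":[0,0.03,-0.4],"roll":0}
    - {"gripper":70,"linear":[0,0,-0.8],"roll":0}
    - {"gripper":70,"linear":[0,0,-0.8],"roll":0}
    - {"gripper":70,"linear":[0,0,-0.8],"roll":0}
    - {"gripper":70,"linear":[0,0,-0.7],"roll":0}
    - {"gripper":70,"linear":[0,0,-0.48],"roll":0}
    - {"gripper":70,"linear":[0,0,-0.3],"roll":0}
    - {"gripper":70,"linear":[0,0,-0.2],"roll":0}
    - {"gripper":70,"linear":[0,0,0],"roll":0}
    - {"gripper":0,"linear":[0,0,0],"roll":0}
    - {"gripper":0,"linear":[0,0,0],"roll":0}
    - {"gripper":0,"linear":[0,0,0],"roll":0}
    - {"gripper":0,"linear":[0,0,0],"roll":0}
    - {"gripper":0,"linear":[0,0,0],"roll":0}
    - {"gripper":0,"linear":[0,0,0],"roll":0}
    - {"gripper":0,"linear":[0,0,0],"roll":0}

```text
time: 19.4
eef_pos: [0.4616, 0.1085, 0.0261]
ee_rot: [-3.141, -0.0, -1.318]
ft_force: [-0.7, 0.1, 2.9]
grip_width: 0.029
```

servo_tool:
  targets:
    - {"gripper":0,"linear":[0,0,0.2],"roll":0}
    - {"gripper":0,"linear":[0,0,0.5],"roll":0}
    - {"gripper":0,"linear":[0,0,0.7],"roll":0}
    - {"gripper":0,"linear":[0,0,0.7],"roll":0}
    - {"gripper":0,"linear":[0,0,0.7],"roll":0}
    - {"gripper":0,"linear":[0,0,0.6],"roll":0}
    - {"gripper":0,"linear":[0,0,0.3],"roll":0}
    - {"gripper":0,"linear":[0.16,-0.27,0],"roll":0}
    - {"gripper":0,"linear":[0.3,-0.5,0],"roll":0}
    - {"gripper":0,"linear":[0.5,-0.7,0],"roll":0}
    - {"gripper":0,"linear":[0.5,-0.8,0],"roll":0}
    - {"gripper":0,"linear":[0.5,-0.8,0],"roll":0}
    - {"gripper":0,"linear":[0.5,-0.8,0],"roll":0}
    - {"gripper":0,"linear":[0.5,-0.7,0],"roll":0}
    - {"gripper":0,"linear":[0.5,-0.7,0],"roll":0}
    - {"gripper":0,"linear":[0.3,-0.5,0],"roll":0}
    - {"gripper":0,"linear":[0.2,-0.2,0],"roll":0}
    - {"gripper":0,"linear":[0,0,0],"roll":0}
    - {"gripper":0,"linear":[0,0,0],"roll":0}
    - {"gripper":0,"linear":[0,0,0],"roll":0}

```text
time: 21.4
eef_pos: [0.6192, -0.1292, 0.1735]
ee_rot: [3.141, 0.001, -1.317]
ft_force: [-0.9, -0.1, -0.2]
grip_width: 0.0289
```

```bash
python3 s.py c1
```

```text
[ 0.6192 -0.1292  0.1735] 21.4 [-0.94 -0.13 -0.22]
```

View pics/c1.png

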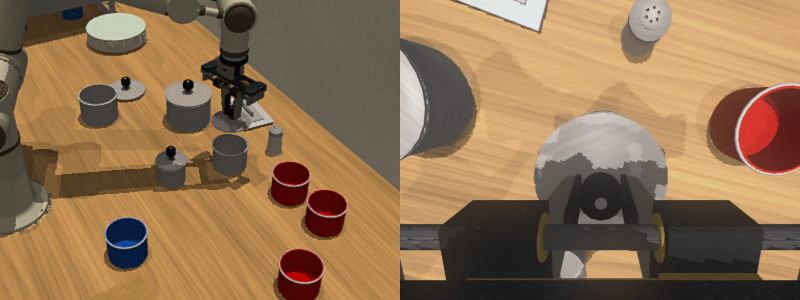

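servo_tool:
  targets:
    - {"gripper":0,"linear":[0.02,-0.03,-0.3],"roll":0}
    - {"gripper":0,"linear":[0,0,-0.5],"roll":0}
    - {"gripper":0,"linear":[0,0,-0.45],"roll":0}
    - {"gripper":0,"linear":[0,0,-0.3],"roll":0}
    - {"gripper":0,"linear":[0,0,-0.2],"roll":0}
    - {"gripper":0,"linear":[0,0,-0.1],"roll":0}
    - {"gripper":0,"linear":[0,0,-0.1],"roll":0}
    - {"gripper":0,"linear":[0,0,0],"roll":0}
    - {"gripper":0,"linear":[0,0,0],"roll":0}

```text
time: 22.4
eef_pos: [0.621, -0.1317, 0.0964]
ee_rot: [-3.141, -0.001, -1.318]
ft_force: [-0.2, 0.4, -0.0]
grip_width: 0.029
```

servo_tool:
  targets:
    - {"gripper":0,"linear":[-0.02,0.03,-0.05],"roll":0}
    - {"gripper":0,"linear":[0,0,0],"roll":0}
    - {"gripper":50,"linear":[0,0,0],"roll":0}
    - {"gripper":50,"linear":[0,0,0],"roll":0}
    - {"gripper":60,"linear":[0,0,0],"roll":0}
    - {"gripper":60,"linear":[0,0,0],"roll":0}
    - {"gripper":60,"linear":[0,0,0.2],"roll":0}
    - {"gripper":60,"linear":[0,0,0.5],"roll":0}
    - {"gripper":60,"linear":[0,0,0.8],"roll":0}
    - {"gripper":70,"linear":[0,0,0.8],"roll":0}
    - {"gripper":70,"linear":[0,0,0.5],"roll":0}
    - {"gripper":70,"linear":[0,0,0],"roll":0}

```text
time: 23.6
eef_pos: [0.6221, -0.1312, 0.2107]
ee_rot: [-3.135, -0.005, -1.318]
ft_force: [0.1, 0.8, -0.1]
grip_width: 0.0701
```

```bash
python3 s.py c2
```

```text
[ 0.6221 -0.1312  0.2107] 23.6 [ 0.05  0.85 -0.13]
```

View pics/c2.png

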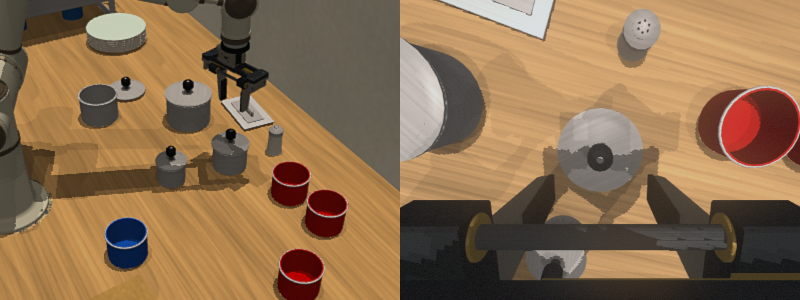

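The medium lid is home. Last is the large lid.

servo_tool:
  targets:
    - {"gripper":70,"linear":[-0.05,0.2,0],"roll":0}
    - {"gripper":70,"linear":[-0.1,0.5,0],"roll":0}
    - {"gripper":70,"linear":[-0.2,0.8,0],"roll":0}
    - {"gripper":70,"linear":[-0.2,0.9,0],"roll":0}
    - {"gripper":70,"linear":[-0.2,0.9,0],"roll":0}
    - {"gripper":70,"linear":[-0.2,0.9,0],"roll":0}
    - {"gripper":70,"linear":[-0.2,0.9,0],"roll":0}
    - {"gripper":70,"linear":[-0.2,0.9,0],"roll":0}
    - {"gripper":70,"linear":[-0.2,0.9,0],"roll":0}
    - {"gripper":70,"linear":[-0.2,0.9,0],"roll":0}
    - {"gripper":70,"linear":[-0.2,0.9,0],"roll":0}
    - {"gripper":70,"linear":[-0.2,0.9,0],"roll":0}
    - {"gripper":70,"linear":[-0.2,0.9,0],"roll":0}
    - {"gripper":70,"linear":[-0.2,0.9,0],"roll":0}
    - {"gripper":70,"linear":[-0.15,0.7,0],"roll":0}
    - {"gripper":70,"linear":[-0.1,0.4,0],"roll":0}
    - {"gripper":70,"linear":[-0.05,0.1,0],"roll":0}
    - {"gripper":70,"linear":[0,0,0],"roll":0}
    - {"gripper":70,"linear":[0,0,0],"roll":0}

```text
time: 25.6
eef_pos: [0.506, 0.3726, 0.2056]
ee_rot: [3.141, -0.001, -1.319]
ft_force: [0.4, 0.1, -0.5]
grip_width: 0.0704
```

```bash
python3 w.py lid_large_knob .042 w4
```

```text
tcp [0.506  0.3726 0.2056] [ 3.1411e+00 -6.0000e-04 -1.3190e+00] t 25.6 F [ 0.4  0.1 -0.5]
lm 0.64 [320.4 231. ] [0.5074 0.3742]
lm 0.47 [371.3 359. ] [0.3976 0.2953]
fit 0.84 [323. 219.] [0.5084 0.3742] 0.971
fit 0.16 [566. 166.] [0.6191 0.1393] 0.519
```

View pics/w4.png

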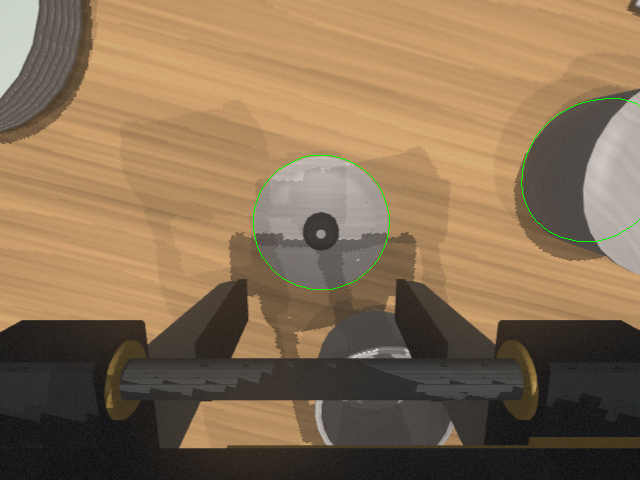

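servo_tool:
  targets:
    - {"gripper":70,"linear":[0.04,0.03,-0.4],"roll":0}
    - {"gripper":70,"linear":[0,0,-0.8],"roll":0}
    - {"gripper":70,"linear":[0,0,-0.8],"roll":0}
    - {"gripper":70,"linear":[0,0,-0.8],"roll":0}
    - {"gripper":70,"linear":[0,0,-0.7],"roll":0}
    - {"gripper":70,"linear":[0,0,-0.5],"roll":0}
    - {"gripper":70,"linear":[0,0,-0.3],"roll":0}
    - {"gripper":70,"linear":[0,0,-0.2],"roll":0}
    - {"gripper":70,"linear":[0,0,0],"roll":0}
    - {"gripper":0,"linear":[0,0,0],"roll":0}
    - {"gripper":0,"linear":[0,0,0],"roll":0}
    - {"gripper":0,"linear":[0,0,0],"roll":0}
    - {"gripper":0,"linear":[0,0,0],"roll":0}
    - {"gripper":0,"linear":[0,0,0],"roll":0}
    - {"gripper":0,"linear":[0,0,0],"roll":0}
    - {"gripper":0,"linear":[0,0,0],"roll":0}

```text
time: 27.35
eef_pos: [0.5076, 0.3749, 0.0262]
ee_rot: [-3.141, -0.0, -1.318]
ft_force: [-0.7, -1.2, 2.5]
grip_width: 0.0309
```

```bash
python3 - <<'E'
from fit import *
c='side'; im=grab_frame(c); g=(.3735,.2825)
for q in trace(c,'pot_large')[:3]:
    print(q['p'],q['location']); x,v=fitcyl(c,q['pixels'],g,.06,0,.086); print(x,v)
E
```

```text
0.88 [217.9, 194.5]
[0.37386975 0.28327141] 0.94923273657289
```

servo_tool:
  targets:
    - {"gripper":0,"linear":[0,0,0.2],"roll":0}
    - {"gripper":0,"linear":[0,0,0.5],"roll":0}
    - {"gripper":0,"linear":[0,0,0.7],"roll":0}
    - {"gripper":0,"linear":[0,0,0.7],"roll":0}
    - {"gripper":0,"linear":[0,0,0.7],"roll":0}
    - {"gripper":0,"linear":[0,0,0.4],"roll":0}
    - {"gripper":0,"linear":[0,0,0.3],"roll":0}
    - {"gripper":0,"linear":[-0.2,-0.1,0],"roll":0}
    - {"gripper":0,"linear":[-0.4,-0.3,0],"roll":0}
    - {"gripper":0,"linear":[-0.7,-0.5,0],"roll":0}
    - {"gripper":0,"linear":[-0.7,-0.5,0],"roll":0}
    - {"gripper":0,"linear":[-0.7,-0.5,0],"roll":0}
    - {"gripper":0,"linear":[-0.4,-0.3,0],"roll":0}
    - {"gripper":0,"linear":[-0.25,-0.1,0],"roll":0}
    - {"gripper":0,"linear":[0,0,0],"roll":0}
    - {"gripper":0,"linear":[0,0,0],"roll":0}
    - {"gripper":0,"linear":[0,0,0],"roll":0}

```text
time: 29.15
eef_pos: [0.374, 0.2833, 0.1657]
ee_rot: [-3.141, 0.0, -1.318]
ft_force: [-0.8, -0.4, -2.0]
grip_width: 0.031
```

```bash
python3 s.py d1
```

```text
[0.374  0.2833 0.1657] 29.15 [-0.78 -0.39 -1.98]
```

View pics/d1.png

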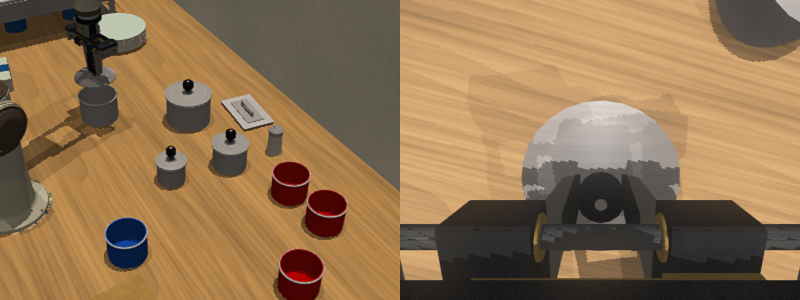

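Lid level over the pot; lower by 61 mm.

servo_tool:
  targets:
    - {"gripper":0,"linear":[0,0,-0.2],"roll":0}
    - {"gripper":0,"linear":[0,0,-0.4],"roll":0}
    - {"gripper":0,"linear":[0,0,-0.4],"roll":0}
    - {"gripper":0,"linear":[0,0,-0.25],"roll":0}
    - {"gripper":0,"linear":[0,0,-0.15],"roll":0}
    - {"gripper":0,"linear":[0,0,-0.1],"roll":0}
    - {"gripper":0,"linear":[0,0,-0.03],"roll":0}
    - {"gripper":0,"linear":[0,0,0],"roll":0}
    - {"gripper":0,"linear":[0,0,0],"roll":0}

```text
time: 30.15
eef_pos: [0.3738, 0.2831, 0.1052]
ee_rot: [-3.14, 0.0, -1.318]
ft_force: [0.9, 0.1, -1.5]
grip_width: 0.0308
```

servo_tool:
  targets:
    - {"gripper":0,"linear":[0,0,-0.02],"roll":0}
    - {"gripper":50,"linear":[0,0,0],"roll":0}
    - {"gripper":50,"linear":[0,0,0],"roll":0}
    - {"gripper":60,"linear":[0,0,0],"roll":0}
    - {"gripper":60,"linear":[0,0,0],"roll":0}
    - {"gripper":60,"linear":[0,0,0.2],"roll":0}
    - {"gripper":60,"linear":[0,0,0.5],"roll":0}
    - {"gripper":60,"linear":[0,0,0.8],"roll":0}
    - {"gripper":60,"linear":[0,0,0.8],"roll":0}
    - {"gripper":60,"linear":[0,0,0.8],"roll":0}
    - {"gripper":60,"linear":[0,0,0.5],"roll":0}
    - {"gripper":60,"linear":[0,0,0],"roll":0}

```text
time: 31.35
eef_pos: [0.3753, 0.2837, 0.2518]
ee_rot: [-3.134, 0.001, -1.318]
ft_force: [-0.4, -0.5, 0.3]
grip_width: 0.0599
```

```bash
python3 s.py d2
```

```text
[0.3753 0.2837 0.2518] 31.35 [-0.41 -0.52  0.3 ]
```

View pics/d2.png

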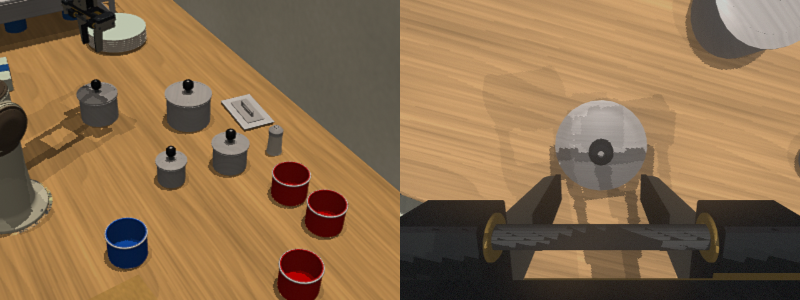

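All four pots look covered. I'll do one numeric check by triangulating the knobs from both cameras.

```bash
python3 - <<'E'
from fit import *
P={'small':(.4408,-.1084,.1),'medium':(.620,-.1304,.11),'large':(.3737,.283,.12),'biggest':(.6215,.131,.13)}
I={c:grab_frame(c) for c in('top','side')}
for n,p in P.items():
    A=[];b=[];o=[]
    for c in I:
        u=proj(c,p)[0]; x,y=np.round(u).astype(int); w=13
        sub=(I[c][y-w:y+w+1,x-w:x+w+1].max(2)<50).astype(np.uint8)
        k,l,st,ce=cv2.connectedComponentsWithStats(sub); j=1+np.argmax(st[1:,4]); q=ce[j]+[x-w,y-w]
        o.append((c,np.round(q-u,1),st[j,4]))
        a=ray(c,q,0);e=ray(c,q,1)-a; e/=np.linalg.norm(e); M=np.eye(3)-np.outer(e,e); A.append(M); b.append(M@a)
    X=np.linalg.solve(sum(A),sum(b)); print(n,np.round(X-p,4),o)
ts=[cv2.resize(I['side'][140:290,180:440],None,fx=3,fy=3),]
save('fin_s.png',ts[0]); save('fin_t.png',cv2.resize(I['top'][110:320,130:390],None,fx=2.8,fy=2.8))
E
```

```text
small [-0.0008 -0.0007 -0.0049] [('top', array([0.2, 0.5]), np.int32(69)), ('side', array([-0.1,  1.6]), np.int32(102))]
medium [-0.0007 -0.0004 -0.0034] [('top', array([0.1, 0.6]), np.int32(87)), ('side', array([-0.1,  1.1]), np.int32(104))]
large [ 0.007   0.0099 -0.0119] [('top', array([-1.6, -4.1]), np.int32(442)), ('side', array([-0.2,  1.2]), np.int32(98))]
biggest [-0.0018 -0.0005 -0.0028] [('top', array([0.3, 0.9]), np.int32(125)), ('side', array([-0.4,  1. ]), np.int32(100))]
```

View pics/fin_s.png

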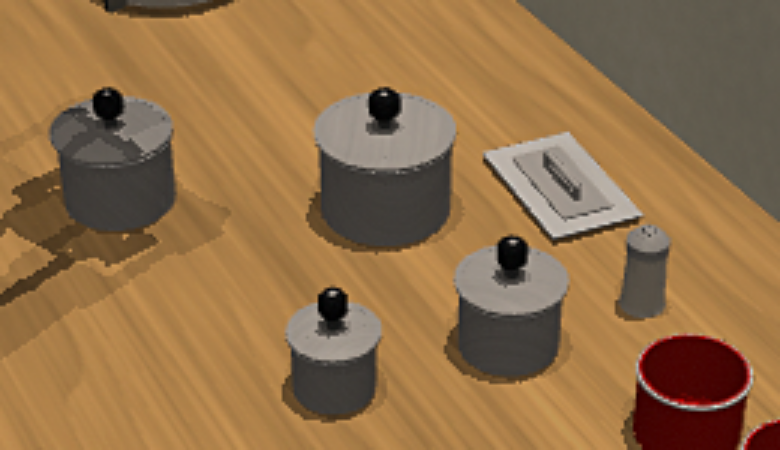

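View pics/fin_t.png

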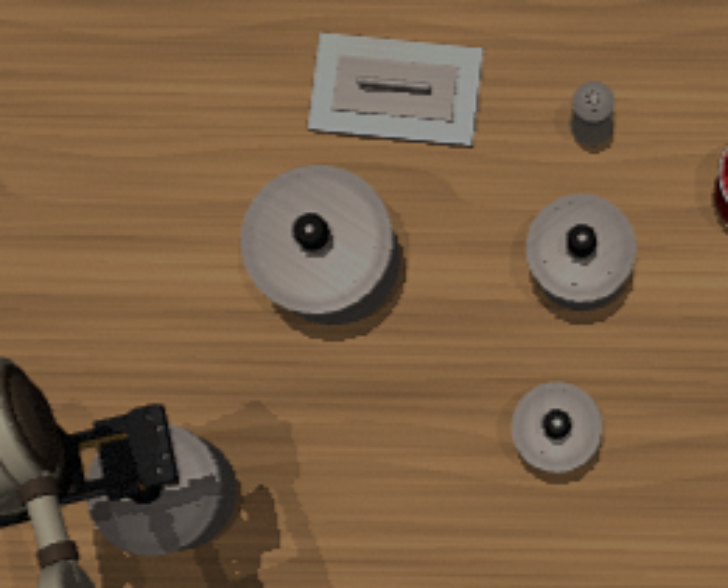

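servo_tool:
  targets:
    - {"gripper":60,"linear":[0,0,0],"roll":0}
    - {"gripper":60,"linear":[0,0,0],"roll":0}
    - {"gripper":60,"linear":[0,0,0],"roll":0}

```text
time: 31.85
eef_pos: [0.3731, 0.2828, 0.2472]
ee_rot: [3.14, -0.0, -1.318]
ft_force: [0.4, 0.7, -0.4]
grip_width: 0.0598
```

```bash
python3 -c "
from workcell import manip
print(manip.job_done())"
```

```text
the job is handed in; nothing more can be done
None
```

I set all four round lids on their matching steel pots, in the order small, biggest, medium, large. I let go each time and handed the job in at about 32 s on the robot's clock. No verdict was reported.

**What the last pictures showed:**
- All four lids look level and seated on their rims.
- The pan cover and salt shaker look undisturbed.
- The gripper is open and clear, about 14 cm above the large pot's knob.

**Last numeric checks:**
- **Small, medium and biggest:** comparing the two cameras put these knobs within 2 mm of their pots' axes. Their heights came out 3–5 mm lower than fully home. A lid can't sit lower than its rim, so I took this as error from including the dark stem in the knob. For the small lid, the 4.9 mm reading is outside the 4 mm limit.
- **Large:** this check failed, because the gripper hid the knob from the top camera. The side view alone agreed with the other three to about a pixel, and the wrist picture after release looked level and centred.

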